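# Snap the lid of a detector housing shut clip by clip

## Robot

A 6-joint arm with a two-finger parallel gripper is mounted at the origin on a cart in front of the work surface, level with it; the furniture and walls round the work are solid. World frame = base frame: x ahead of the robot, y to its left, z up, the work surface at z = 0. Lengths are in mm, angles in rad, forces in N, time in s.
With the tool pointing down it reaches from about 275 to 1000 mm from the base axis. Payload 8.4 kg.
Tool frame: the origin (TCP) lies on the centre line of the jaws, within the pads' length; the fingertips stand 22 mm ahead of it and the grasp point (between the pads) lies 3 mm ahead of it; z points along the fingers, x is the direction in which the jaws open and shut, and the axes are right-handed (so a half turn about z gives the same grasp; the last joint's range is limited). The gripper opens to 85 mm and grips with 20 to 120 N. Pads are 22 mm wide; open, the fingers measure 114 mm over their backs; the gripper's body (76 mm by 85 mm) begins 54 mm behind the grasp point. The pads swing forward as they close: fully open they stand 13 mm farther back than shut.
Start: joints at [-1.221, 0.353, 1.633, -0, 1.155, -0.002], TCP at [215.366, -586.724, 253.281] pointing down, gripper open.
Joint ranges: [-2.63, 2.63], [-0.92, 2.1], [0.06, 2.66], [-1.3, 4.44], [0, 2.69], [-3.02, 3.02]. Speed limits (rad/s): [2.22, 2.22, 2.79, 3.14, 3.14, 3.14].

## Interface

Orientations are given as [roll, pitch, yaw] about the fixed x, y, z axes, in that order (R = Rz(yaw) Ry(pitch) Rx(roll)).
In Python, from rig import status, viewer, job gives the robot as it stands.
- The arm moves only by the tool send_rows, never from a script. Its argument "plan" is a list of rows, each a list of 3 entries, a list of its own where there are three numbers: the shift along the tool's x, y, z in m, then the turn, a rotation vector about the tool's x, y, z in rad, then the opening, from -1 (shut) to 1 (fully open). In form: [[[x, y, z], [rx, ry, rz], jaw], ...]. A call has exactly 5 rows; each row is the pose to reach, as a shift and turn from the pose measured when the call began, along the tool's axes at that moment; what a row does not reach only later rows make up. A row lasts 1/12 s, in which the tool goes at most 41.7 mm and 7.16 degrees, less where a joint would pass 70% of its speed; a pose out of reach is approached as far as the arm can. A call with a gripper value outside its range is refused whole. The fingers move at their own pace and stop on an object; "squeeze" is the grip in N (left out, the last holds). Time passes only in rows, so rows that repeat a pose let the fingers close, or fill a call up. It gives the time, the measured TCP pose, the force and the opening at its end, in the units of the state.
- status.sense(): the state, without advancing time (a new reading comes with each control period).
- viewer.grab_frame(name): name is "scene" or "top" or "wrist"; returns the picture (480x640x3 uint8, red, green, blue); there is no depth.
- viewer.camera_params(name): a dict with "intrinsics" (3x3 intrinsics, pixels), "xyz" and "orientation" of the camera in the world. Camera axes: x right, y down, z forward; pixel columns grow to the right and rows downward; lengths in mm; the calibration is good to about 2 mm. A picture is of the moment at which its call begins: read the wrist's pose just before it. camera_params takes no time and is no camera call; for the wrist camera it gives the pose at the moment of the call.
- job.sign_off(): hands the job in, once; it reports no verdict.
Trained networks look in the newest picture that a camera, given by its name, has taken for a name from the list of things; names that differ only in an ending like _2 or _b are one class to them, and where a whole thing is asked for, a point or a joint stands for the part that bears it (a point fixed in the world has none). Each returns a list of dicts, best first, with "p" (0 to 1); they miss things now and then, are a little off and sometimes report something else, mostly with a low value. They report only what shows in the picture. A call takes as long as a camera call.
- viewer.cut_out(label, camera): "mask" (480x640 bool, what is visible of it) and "extent" ([left, top, width, height] in pixels, round what is visible of it).
The state is a dict: "clock": time; "qpos": joint angles; "qvel": joint speeds; "joint_efforts": joint torques, N m; "eef_pos": TCP position; "tcp_rot": TCP orientation; "contact_force": force on the tool from outside, world axes, zero at the start; "wrist_torque": the same for the moment, N m; "opening": opening from 0.0 (shut) to 1.0 (fully open).
Only numpy, scipy, OpenCV 4.12 (cv2) and the standard library are available. Lean on these libraries where they do the work, as an engineer would, in place of code of your own. Each camera call takes 0.05 s, during which the arm holds its last target.

## Task

The white lid of the round detector housing lies loose on its three blue snap clips: with the fingertips, press its rim straight down on the ribbed pad beside each clip, one clip at a time in any order, until all three have snapped over the edge and the lid is shut all round. Press firmly but do not ram it, keep off the clear dome in the middle, and do not lift the lid or pick anything up. Leave the marker, the puck and the screwdriver where they are.

Things in the scene. Friction and masses are not known exactly. Their poses are not given: they have to be found in the camera images.
- housing: Round grey plastic detector housing, 150 mm across, fixed to the bench in a dark round nest (188 mm across, 8 mm high); a black cable gland sticks out on its own -x side. Origin: centre of the nest's underside, on the bench top; z up. Shut, the rim rests on three lands 44 mm above the origin, with a soft black seal between. Clips a, b, c stand at 0, +120 and -120 degrees from its own +x.
- lid: Round white lid, 150 mm across, rim 4 mm thick, 0.13 kg, loose, keyed to the clips (same yaw as the housing). It starts level on the clip noses, 11 mm above its shut height. Origin: centre of the rim's underside, 44 mm above the housing's origin when shut. In its middle a clear dome in a grey bezel (60 mm across) stands 7 mm above the rim's top: not to be pressed.
- pad_a (a point): Centre of the ribbed grey press pad (20 mm along the radius, 26 mm across) on top of the lid's rim, 54 mm from the lid's centre, just inside clip a; z is the height of the rim's top: 58 to 59 mm above the housing's origin at the start, 48 mm when shut all round, and up to 2 mm more than that when this clip is shut but others are not yet.
- pad_b (a point): Centre of the ribbed grey press pad (20 mm along the radius, 26 mm across) on top of the lid's rim, 54 mm from the lid's centre, just inside clip b; z is the height of the rim's top: 58 to 59 mm above the housing's origin at the start, 48 mm when shut all round, and up to 2 mm more than that when this clip is shut but others are not yet.
- pad_c (a point): Centre of the ribbed grey press pad (20 mm along the radius, 26 mm across) on top of the lid's rim, 54 mm from the lid's centre, just inside clip c; z is the height of the rim's top: 58 to 59 mm above the housing's origin at the start, 48 mm when shut all round, and up to 2 mm more than that when this clip is shut but others are not yet.
- clip_a (a joint): Blue spring clip a: 0 = upright (home), positive = sprung outward (rad, at most 0.3). A push down on its pad, growing to about 10 N (20 N is ample), slides the lid's edge down its nose, springing it out some 0.1 rad; then it snaps back to 0 over the edge. Top 60 mm above the housing's origin; nose reaches in to 72 mm from its centre. The lid tilts as one pad is pressed.
- clip_b (a joint): Blue spring clip b: 0 = upright (home), positive = sprung outward (rad, at most 0.3). A push down on its pad, growing to about 10 N (20 N is ample), slides the lid's edge down its nose, springing it out some 0.1 rad; then it snaps back to 0 over the edge. Top 60 mm above the housing's origin; nose reaches in to 72 mm from its centre. The lid tilts as one pad is pressed.
- clip_c (a joint): Blue spring clip c: 0 = upright (home), positive = sprung outward (rad, at most 0.3). A push down on its pad, growing to about 10 N (20 N is ample), slides the lid's edge down its nose, springing it out some 0.1 rad; then it snaps back to 0 over the edge. Top 60 mm above the housing's origin; nose reaches in to 72 mm from its centre. The lid tilts as one pad is pressed.
- marker: White marker with a dark blue cap, lying flat, 139 mm long (along its own y), 18 mm thick, loose bystander. Origin: under its middle.
- puck: Loose detector puck on a square white tray, 69 x 69 x 34 mm, bystander. Origin: centre of its underside.
- screwdriver: Blue-handled screwdriver lying flat, 186 mm long (along its own y), 22 mm thick, loose bystander. Origin: under its middle.

How it is judged:
By the outcome, as a careful person would: the job done as asked, in the order asked, and still so for the second after the job is handed in, with the robot touching nothing.
It also fails if it takes over 43 s, if anything falls off the work surface, if the arm or the gripper's body presses on something with over 40 N, if the wrist force passes 120 N, or if a joint passes its speed limit or range.

## Working session

There is one attempt and no reset: what is moved stays moved. The work goes in short steps, Python scripts to look and compute and a tool call to move; the robot and the scene stay as the last step left them, time stands still between calls to the robot, and variables do not carry over. Pictures are saved under pics/ and viewed, and the job is handed in when it is done.

Besides the shell and the picture viewer there is one more tool, called after "Emit:" in YAML: its name, and indented under it one key for each argument. send_rows: Moves the arm, as the interface text tells. Its arguments: {"type":"object","properties":{"plan":{"type":"array"},"squeeze":{"type":"number"}},"required":["plan"]}

```bash
mkdir -p pics; ls; python3 - <<'E'
from rig import status, viewer, job
import cv2,numpy as np
s=status.sense()
for k,v in s.items(): print(k,np.round(v,4))
for n in ["scene","top"]:
    im=viewer.grab_frame(n); cv2.imwrite(f"pics/{n}0.png",im[:,:,::-1])
    print(n,viewer.camera_params(n))
E
```

```text
pics
clock 0.0
qpos [-1.2214  0.3536  1.6341 -0.      1.1552 -0.0024]
qvel [ 0.0012  0.0014  0.0003  0.0006 -0.0011  0.0014]
joint_efforts [ 9.00000e-04 -6.05254e+01 -3.42065e+01  1.00000e-04  9.40000e-03
 -0.00000e+00]
eef_pos [ 215.1845 -586.3117  252.5711]
tcp_rot [ 3.1416e+00  1.4000e-03 -1.2190e+00]
contact_force [ 1.1837 -0.3528  0.6587]
wrist_torque [ 0.0056  0.0104 -0.0067]
opening 0.9995
scene {'intrinsics': array([[583.20706033,   0.        , 325.67160202],
       [  0.        , 583.20706033, 239.56635496],
       [  0.        ,   0.        ,   1.        ]]), 'xyz': array([202.91204569, 676.91554522, 400.996503  ]), 'orientation': array([-1.98167142, -0.01641196, -2.69158942])}
top {'intrinsics': array([[527.67756139,   0.        , 321.45900089],
       [  0.        , 527.67756139, 227.90644146],
       [  0.        ,   0.        ,   1.        ]]), 'xyz': array([ 423.80813631,   -8.60278426, 1017.67986577]), 'orientation': array([-3.00310023, -0.007884  , -1.57124195])}
```

View pics/top0.png

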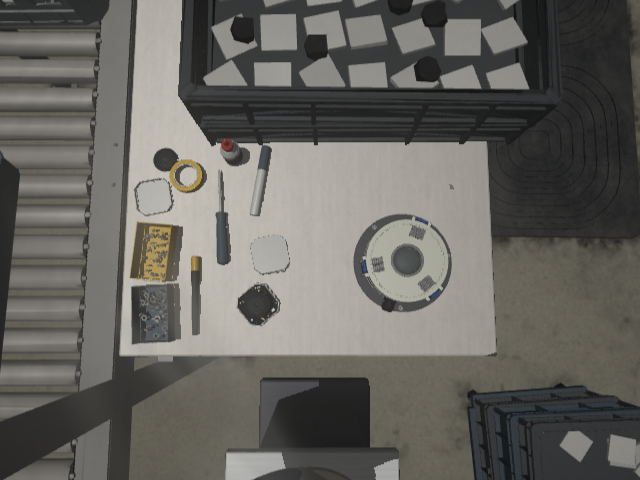

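View pics/scene0.png

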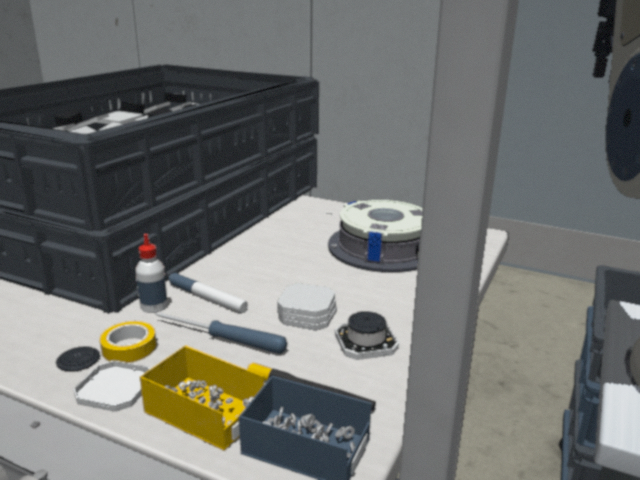

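```bash
cat > h.py <<'E'
from rig import status, viewer, job
import cv2,numpy as np
from scipy.spatial.transform import Rotation as R
def ray(cam,uv,z,p=None):
    p=p or viewer.camera_params(cam)
    uv=np.atleast_2d(uv).astype(float)
    d=np.c_[uv,np.ones(len(uv))]@np.linalg.inv(p['intrinsics']).T@R.from_euler('xyz',p['orientation']).as_matrix().T
    o=np.array(p['xyz']); return o+d*((z-o[2])/d[:,2])[:,None]
def proj(cam,X,p=None):
    p=p or viewer.camera_params(cam)
    c=(np.atleast_2d(X)-p['xyz'])@R.from_euler('xyz',p['orientation']).as_matrix()
    c=c@p['intrinsics'].T; return c[:,:2]/c[:,2:]
E
python3 - <<'E'
from h import *
im=viewer.grab_frame("top")
c=cv2.resize(im[190:330,330:470],None,fx=4,fy=4,interpolation=cv2.INTER_CUBIC)
cv2.imwrite("pics/crop.png",c[:,:,::-1])
for l in ["housing","lid","pad_a","clip_a"]:
    for d in viewer.cut_out(l,"top")[:4]:
        m=d['mask'];ys,xs=np.nonzero(m)
        u=(xs.mean(),ys.mean())
        z={'housing':4,'lid':57,'pad_a':58.5,'clip_a':58}[l]
        (cx,cy),r,_=cv2.fitEllipse(cv2.convexHull(np.c_[xs,ys].astype(np.float32)))if len(xs)>200 else (u,(0,0),0)
        print(l,round(d['p'],2),d['extent'],len(xs),np.round(u,1),ray("top",u,z)[0].round(1),np.round((cx,cy),1),np.round(r,1),ray("top",(cx,cy),z)[0].round(1))
E
```

```text
housing 0.83 [356.3, 212.4, 96.5, 99.6] 2073 [389.8 269.1] [ 485.3 -147.8    4. ] [402.  262.4] [96.9 98.8] [ 498.2 -171.7    4. ]
lid 0.95 [359.1, 214.6, 88.9, 88.2] 5444 [406.7 259.8] [ 499.  -171.8   57. ] [406.5 259.5] [83.9 85.2] [ 499.6 -171.4   57. ]
pad_a 0.83 [363.0, 216.5, 86.5, 84.4] 5341 [406.7 259.8] [ 498.9 -171.5   58.5] [406.5 259.9] [83.  84.7] [ 498.8 -171.2   58.5]
clip_a 0.7 [355.3, 211.4, 98.0, 98.3] 2097 [390.6 269.1] [ 482. -142.   58.] [402.1 262.4] [97.2 98.7] [ 494.2 -163.2   58. ]
```

View pics/crop.png

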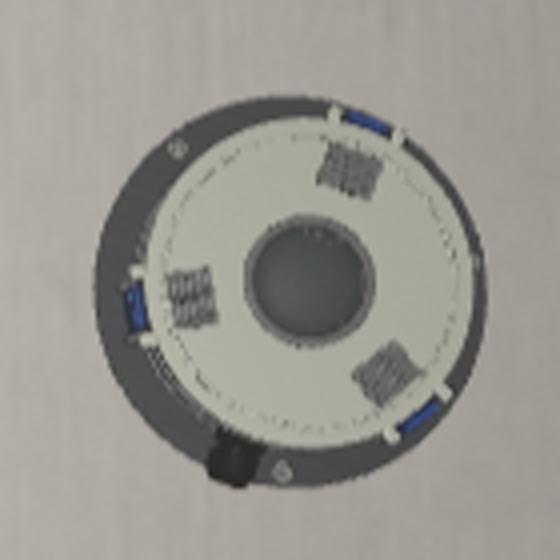

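```bash
cat >> h.py <<'E'
def goto(pos,yaw,tilt=None):
    s=status.sense()
    M=R.from_euler('xyz',s['tcp_rot'])
    sh=M.inv().apply(np.array(pos)-s['eef_pos'])/1000
    best=None
    for y in (yaw,yaw+np.pi,yaw-np.pi):
        T=R.from_euler('xyz',[np.pi,0,y]); rv=(M.inv()*T).as_rotvec()
        if best is None or np.linalg.norm(rv)<np.linalg.norm(best): best=rv
    print('shift',sh.round(4),'turn',best.round(3),'q',np.round(s['qpos'],2),'F',np.round(s['contact_force'],1))
E
python3 - <<'E'
from h import *
P=np.array([[349,170],[190,298],[386,373]])/4+[330,190]-.375
X=ray("top",P,58.5); print(X.round(1)); c=X.mean(0); print(c.round(1),[ (np.linalg.norm(x-c).round(1),np.degrees(np.arctan2(*(x-c)[1::-1])).round(1)) for x in X])
goto([500,-171,210],-0.35+0)
goto([420,-171,210],-0.35+0)
p=viewer.camera_params("wrist");s=status.sense();M=R.from_euler('xyz',s['tcp_rot'])
print(M.inv().apply(p['xyz']-s['eef_pos']), (M.inv()*R.from_euler('xyz',p['orientation'])).as_matrix().round(2),p['intrinsics'])
E
```

```text
[[ 549.8 -191.4   58.5]
 [ 491.  -117.5   58.5]
 [ 457.1 -205.8   58.5]]
[ 499.3 -171.6   58.5] [(np.float64(54.3), np.float64(-21.4)), (np.float64(54.7), np.float64(98.7)), (np.float64(54.4), np.float64(-141.0))]
shift [-0.2921 -0.4105  0.0432] turn [-0.     0.    -0.869] q [-1.22  0.35  1.63 -0.    1.16 -0.  ] F [-0.2 -0.2  0.1]
shift [-0.3196 -0.3354  0.0432] turn [-0.     0.    -0.869] q [-1.22  0.35  1.63 -0.    1.16 -0.  ] F [-0.2 -0.2  0.1]
[   0.12111783  -81.32743003 -120.68086057] [[ 1.   -0.   -0.  ]
 [ 0.    0.95  0.32]
 [ 0.   -0.32  0.95]] [[385.73922346   0.         319.60303464]
 [  0.         385.73922346 238.1878161 ]
 [  0.           0.           1.        ]]
```

```bash
python3 - <<'E'
from h import *
goto([499,-171,200],-0.89)
E
```

```text
shift [-0.2924 -0.4095  0.0532] turn [-0.     0.    -0.329] q [-1.22  0.35  1.63 -0.    1.16 -0.  ] F [-0.2 -0.2  0.1]
```

Emit:
send_rows:
  plan:
    - [[-0.024,-0.034,0.004],[0,0,-0.03],-1]
    - [[-0.048,-0.068,0.008],[0,0,-0.06],-1]
    - [[-0.072,-0.102,0.012],[0,0,-0.09],-1]
    - [[-0.096,-0.136,0.016],[0,0,-0.12],-1]
    - [[-0.12,-0.17,0.02],[0,0,-0.15],-1]
  squeeze: 20

```text
clock: 0.77
eef_pos: [333.7, -414.5, 233.1]
tcp_rot: [-3.141, -0.0, -1.068]
contact_force: [0.9, -1.1, -0.9]
opening: 0.301
```

```bash
python3 - <<'E'
from h import *
goto([499,-171,200],-0.89)
E
```

```text
shift [-0.1338 -0.2621  0.0332] turn [-0.    -0.    -0.178] q [-0.9   0.23  1.85  0.    1.06  0.17] F [ 0.9 -1.1 -0.9]
```

Emit:
send_rows:
  plan:
    - [[-0.018,-0.035,0.004],[0,0,-0.03],-1]
    - [[-0.036,-0.07,0.009],[0,0,-0.06],-1]
    - [[-0.054,-0.105,0.013],[0,0,-0.09],-1]
    - [[-0.072,-0.14,0.018],[0,0,-0.12],-1]
    - [[-0.09,-0.175,0.022],[0,0,-0.15],-1]

```text
clock: 1.18
eef_pos: [444.5, -249.5, 211.1]
tcp_rot: [-3.141, -0.0, -0.917]
contact_force: [1.1, -0.3, 0.2]
opening: -0.0
```

```bash
python3 - <<'E'
from h import *
goto([499,-171,200],-0.89)
E
```

```text
shift [-0.0292 -0.0911  0.0112] turn [-0.    -0.    -0.027] q [-0.51  0.22  1.92  0.    1.    0.4 ] F [ 1.1 -0.3  0.2]
```

Emit:
send_rows:
  plan:
    - [[-0.012,-0.036,0.004],[0,0,-0.01],-1]
    - [[-0.022,-0.07,0.008],[0,0,-0.02],-1]
    - [[-0.029,-0.091,0.011],[0,0,-0.027],-1]
    - [[-0.029,-0.091,0.011],[0,0,-0.027],-1]
    - [[-0.029,-0.091,0.011],[0,0,-0.027],-1]

```text
clock: 1.6
eef_pos: [499.4, -170.2, 200.0]
tcp_rot: [3.142, -0.0, -0.887]
contact_force: [0.2, 0.1, -0.2]
opening: 0.002
```

```bash
python3 - <<'E'
from h import *
s=status.sense();p=viewer.camera_params("wrist")
im=viewer.grab_frame("wrist").copy()
c=np.array([499.3,-171.6,58.5]);a0=np.radians(-21.3)
for k in range(3):
    for z,r in((58.5,54),(58.5,30),(58.5,75)):
        u=proj("wrist",[c+[r*np.cos(a0+k*2.0944),r*np.sin(a0+k*2.0944),0]],p)[0];print(k,r,u.round(1))
        cv2.circle(im,tuple(int(round(t)) for t in u),3,(255,0,0),1)
cv2.imwrite("pics/w1.png",im[:,:,::-1]);print(s['eef_pos'],s['qpos'])
d=viewer.cut_out("lid","wrist")
for x in d[:2]: print(x['p'],x['extent'])
E
```

```text
0 54 [389.3 194. ]
0 30 [358.5 210.7]
0 75 [417.  179.1]
1 54 [253.8 193. ]
1 30 [284.3 210.1]
1 75 [226.4 177.6]
2 54 [320.6 299. ]
2 30 [320.9 269.7]
2 75 [320.3 323.4]
[ 499.40979315 -170.21262906  199.95517107] [-3.31267567e-01  2.63365428e-01  1.89277862e+00 -1.09622176e-04
  9.85339501e-01  5.56006800e-01]
0.64 [209.9, 126.1, 222.0, 195.2]
```

View pics/w1.png

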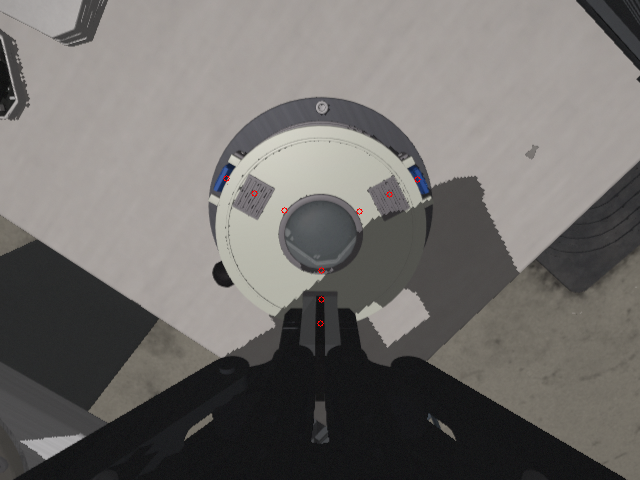

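```bash
cat >> h.py <<'E'
C=np.array([499.3,-171.6]);A0=np.radians(-21.3)
def pad(k):
    a=A0+k*2*np.pi/3; return C+54*np.array([np.cos(a),np.sin(a)]), a+np.pi/2
E
python3 - <<'E'
from h import *
xy,y=pad(-1); print(xy,y); goto([*xy,105],y)
E
```

```text
[ 457.156758   -205.36310344] -0.8953539062730909
shift [0.     0.0535 0.0952] turn [ 0.    -0.     0.006] q [-0.33  0.26  1.89 -0.    0.99  0.56] F [ 0.  -0.3  0.3]
```

Emit:
send_rows:
  plan:
    - [[0,0.02,0.015],[0,0,0.006],-1]
    - [[0,0.04,0.035],[0,0,0.006],-1]
    - [[0,0.0535,0.055],[0,0,0.006],-1]
    - [[0,0.0535,0.075],[0,0,0.006],-1]
    - [[0,0.0535,0.09],[0,0,0.006],-1]

```text
clock: 2.12
eef_pos: [455.3, -206.9, 109.2]
tcp_rot: [3.141, 0.0, -0.899]
contact_force: [-0.5, 0.3, -0.2]
opening: -0.001
```

```bash
python3 - <<'E'
from h import *
im=viewer.grab_frame("wrist"); cv2.imwrite("pics/w2.png",im[:,:,::-1])
xy,y=pad(-1); goto([*xy,100],y); print(status.sense()['eef_pos'])
E
```

```text
shift [ 0.0012 -0.0026  0.007 ] turn [ 0.002  0.003 -0.003] q [-0.43  0.36  2.02 -0.    0.77  0.47] F [-1.9  0.3 -2.4]
[ 454.3956257  -206.11596352  107.05351884]
```

View pics/w2.png

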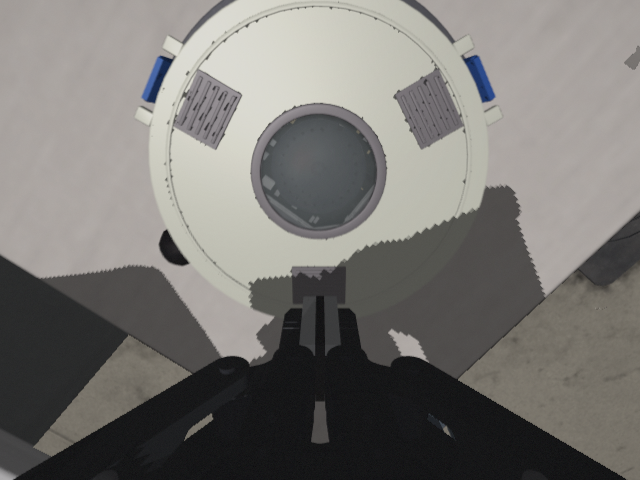

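Emit:
send_rows:
  plan:
    - [[0.001,-0.0025,0.004],[0.002,0.003,0],-1]
    - [[0.001,-0.0025,0.009],[0.002,0.003,0],-1]
    - [[0.001,-0.0025,0.014],[0.002,0.003,0],-1]
    - [[0.001,-0.0025,0.014],[0.002,0.003,0],-1]
    - [[0.001,-0.0025,0.014],[0.002,0.003,0],-1]

```text
clock: 2.58
eef_pos: [457.2, -205.4, 93.4]
tcp_rot: [-3.141, -0.001, -0.899]
contact_force: [0.8, 0.5, -0.9]
opening: -0.003
```

```bash
python3 - <<'E'
from h import *
xy,y=pad(-1); goto([*xy,80.5],y); print(status.sense()['eef_pos'])
E
```

```text
shift [-0.0001 -0.      0.0129] turn [-0.    -0.001 -0.003] q [-0.43  0.39  2.02 -0.    0.73  0.47] F [ 0.8  0.5 -0.9]
[ 457.16763746 -205.41129178   93.37349349]
```

Emit:
send_rows:
  plan:
    - [[0,0,0.0025],[0,0,0],-1]
    - [[0,0,0.005],[0,0,0],-1]
    - [[0,0,0.0075],[0,0,0],-1]
    - [[0,0,0.0095],[0,0,0],-1]
    - [[0,0,0.0115],[0,0,0],-1]

```text
clock: 3.0
eef_pos: [457.2, -205.4, 81.7]
tcp_rot: [-3.141, -0.0, -0.898]
contact_force: [0.6, -0.1, -0.1]
opening: 0.002
```

Emit:
send_rows:
  plan:
    - [[0,0,0.001],[0,0,0],-1]
    - [[0,0,0.002],[0,0,0],-1]
    - [[0,0,0.003],[0,0,0],-1]
    - [[0,0,0.004],[0,0,0],-1]
    - [[0,0,0.005],[0,0,0],-1]

```text
clock: 3.42
eef_pos: [458.3, -205.5, 77.7]
tcp_rot: [-3.14, -0.002, -0.899]
contact_force: [-1.7, 3.7, 18.4]
opening: -0.003
```

Emit:
send_rows:
  plan:
    - [[0,0,0.001],[0,0,0],-1]
    - [[0,0,0.0012],[0,0,0],-1]
    - [[0,0,0.0014],[0,0,0],-1]
    - [[0,0,0.0017],[0,0,0],-1]
    - [[0,0,0.002],[0,0,0],-1]

```text
clock: 3.83
eef_pos: [458.1, -205.4, 75.5]
tcp_rot: [-3.14, -0.002, -0.899]
contact_force: [-0.2, -0.0, 0.3]
opening: 0.001
```

```bash
python3 - <<'E'
from h import *
im=viewer.grab_frame("wrist"); cv2.imwrite("pics/w3.png",im[:,:,::-1])
c=viewer.grab_frame("top");c=cv2.resize(c[190:330,330:470],None,fx=4,fy=4); cv2.imwrite("pics/t3.png",c[:,:,::-1])
s=status.sense();print(s['eef_pos'],s['contact_force'])
E
```

```text
[ 458.13795854 -205.4165178    75.49205375] [ 0.15099866  0.19391002 -1.33442813]
```

View pics/w3.png

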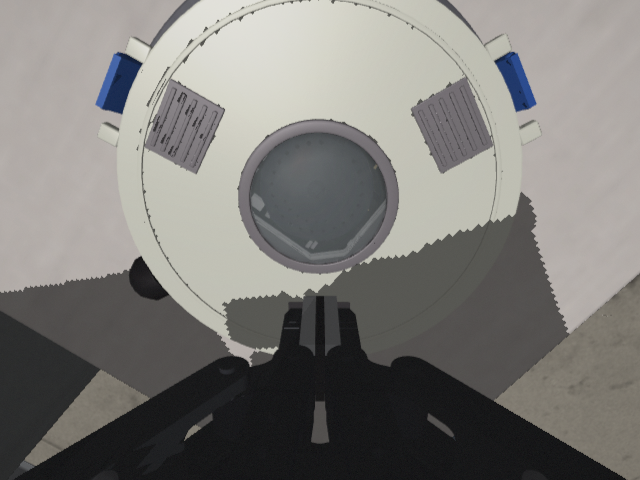

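Emit:
send_rows:
  plan:
    - [[0,0,0.0008],[0,0,0],-1]
    - [[0,0,0.0014],[0,0,0],-1]
    - [[0,0,0.002],[0,0,0],-1]
    - [[0,0,0.0026],[0,0,0],-1]
    - [[0,0,0.0032],[0,0,0],-1]

```text
clock: 4.35
eef_pos: [458.2, -205.5, 72.4]
tcp_rot: [-3.14, -0.002, -0.899]
contact_force: [-1.6, -0.0, 8.1]
opening: -0.002
```

Emit:
send_rows:
  plan:
    - [[0,0,0.0006],[0,0,0],-1]
    - [[0,0,0.0011],[0,0,0],-1]
    - [[0,0,0.0016],[0,0,0],-1]
    - [[0,0,0.002],[0,0,0],-1]
    - [[0,0,0.002],[0,0,0],-1]

```text
clock: 4.77
eef_pos: [458.3, -205.5, 71.8]
tcp_rot: [-3.14, -0.002, -0.899]
contact_force: [-6.6, 2.7, 23.9]
opening: -0.004
```

Emit:
send_rows:
  plan:
    - [[0,0,-0.005],[0,0,0],-1]
    - [[0,0,-0.015],[0,0,0],-1]
    - [[0,-0.005,-0.03],[0,0,0],-1]
    - [[0,-0.015,-0.05],[0,0,0],-1]
    - [[0,-0.025,-0.06],[0,0,0],-1]

```text
clock: 5.18
eef_pos: [478.5, -190.1, 134.0]
tcp_rot: [-3.139, -0.004, -0.899]
contact_force: [1.6, 0.1, -0.8]
opening: 0.001
```

```bash
python3 - <<'E'
from h import *
im=viewer.grab_frame("wrist"); cv2.imwrite("pics/w4.png",im[:,:,::-1])
c=viewer.grab_frame("scene");c=cv2.resize(c[180:290,310:450],None,fx=4,fy=4); cv2.imwrite("pics/s4.png",c[:,:,::-1])
xy,y=pad(1); print(xy,y);goto([*xy,110],y); print(status.sense()['eef_pos'])
E
```

```text
[ 491.13191571 -118.22133011] 3.2934362985132997
shift [-0.0494 -0.0534  0.024 ] turn [-1.00e-03 -7.00e-03 -1.05e+00] q [-0.38  0.34  1.97  0.    0.83  0.52] F [ 0.7  0.1 -0.7]
[ 479.94230682 -190.06525358  134.04899289]
```

View pics/w4.png

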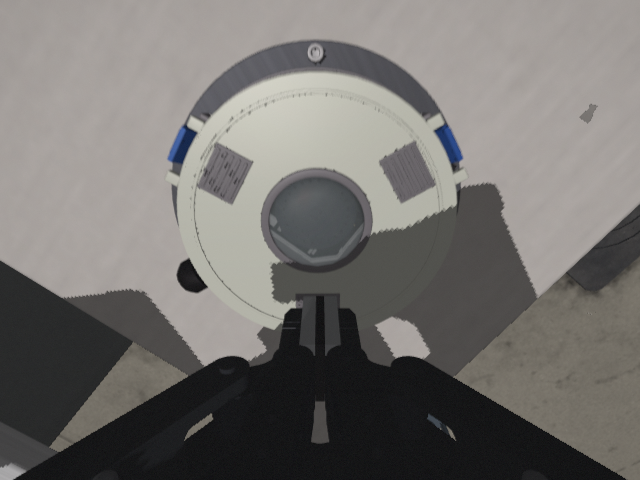

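View pics/s4.png

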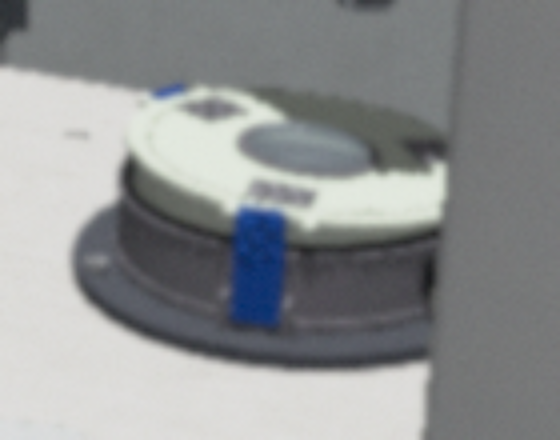

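Emit:
send_rows:
  plan:
    - [[-0.006,-0.006,0],[0,0,-0.12],-1]
    - [[-0.014,-0.015,0],[0,0,-0.24],-1]
    - [[-0.023,-0.025,0.004],[0,0,-0.36],-1]
    - [[-0.032,-0.035,0.008],[0,0,-0.48],-1]
    - [[-0.04,-0.044,0.012],[0,0,-0.6],-1]

```text
clock: 5.7
eef_pos: [488.6, -130.9, 121.1]
tcp_rot: [3.141, -0.006, -0.292]
contact_force: [-0.9, -0.4, -0.3]
opening: 0.0
```

```bash
python3 - <<'E'
from h import *
xy,y=pad(1);goto([*xy,95],y); print(status.sense()['eef_pos'])
E
```

```text
shift [-0.0014 -0.0129  0.0261] turn [ 0.002 -0.006 -0.444] q [-0.26  0.34  2.   -0.    0.79  0.03] F [-0.9 -0.4 -0.3]
[ 488.62784943 -130.89131755  121.14546586]
```

Emit:
send_rows:
  plan:
    - [[-0.0005,-0.005,0.003],[0,-0.002,-0.11],-1]
    - [[-0.001,-0.01,0.008],[0,-0.004,-0.22],-1]
    - [[-0.0014,-0.0129,0.014],[0.002,-0.006,-0.33],-1]
    - [[-0.0014,-0.0129,0.02],[0.002,-0.006,-0.444],-1]
    - [[-0.0014,-0.0129,0.026],[0.002,-0.006,-0.444],-1]

```text
clock: 6.12
eef_pos: [490.4, -118.1, 94.1]
tcp_rot: [-3.141, 0.001, 0.158]
contact_force: [0.4, -0.6, 0.4]
opening: 0.0
```

```bash
python3 - <<'E'
from h import *
im=viewer.grab_frame("wrist"); cv2.imwrite("pics/w5.png",im[:,:,::-1])
xy,y=pad(1);goto([*xy,82],y); print(status.sense()['eef_pos'])
E
```

```text
shift [0.0013 0.0003 0.0112] turn [-0.001  0.002 -0.001] q [-0.24  0.39  2.01  0.    0.74 -0.39] F [-0.3  1.  -0.5]
[ 489.83154482 -118.10376802   93.23104982]
```

View pics/w5.png

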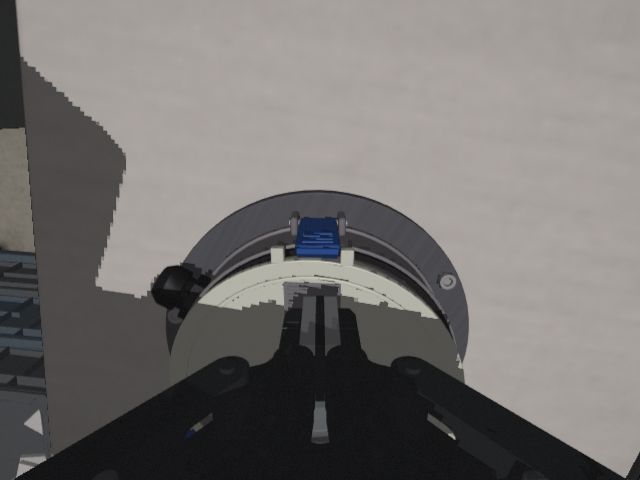

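Emit:
send_rows:
  plan:
    - [[0,0,0.0025],[0,0,0],-1]
    - [[0,0,0.005],[0,0,0],-1]
    - [[0,0,0.007],[0,0,0],-1]
    - [[0,0,0.009],[0,0,0],-1]
    - [[0,0,0.0105],[0,0,0],-1]

```text
clock: 6.58
eef_pos: [489.9, -118.2, 82.6]
tcp_rot: [-3.14, 0.002, 0.15]
contact_force: [-0.8, -0.2, -0.6]
opening: 0.004
```

```bash
python3 - <<'E'
from h import *
im=viewer.grab_frame("wrist"); cv2.imwrite("pics/w6.png",im[:,:,::-1])
xy,y=pad(1);goto([*xy,82],y); print(status.sense()['eef_pos'])
E
```

```text
shift [0.0013 0.0003 0.0005] turn [-0.001  0.002 -0.002] q [-0.24  0.41  2.02  0.    0.72 -0.39] F [-0.3 -0.1 -0.5]
[ 489.76062705 -118.12010988   82.45818843]
```

View pics/w6.png

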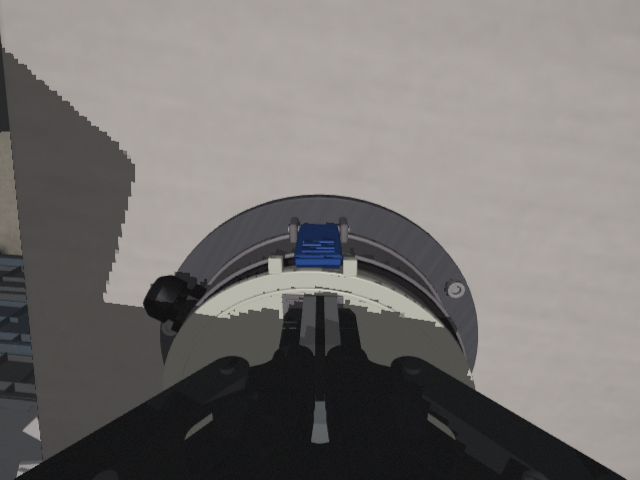

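Emit:
send_rows:
  plan:
    - [[0,0,0.001],[0,0,0],-1]
    - [[0,0,0.002],[0,0,0],-1]
    - [[0,0,0.003],[0,0,0],-1]
    - [[0,0,0.0038],[0,0,0],-1]
    - [[0,0,0.0045],[0,0,0],-1]

```text
clock: 7.05
eef_pos: [490.0, -118.2, 78.1]
tcp_rot: [-3.14, 0.002, 0.15]
contact_force: [-1.1, -0.5, 2.7]
opening: -0.002
```

Emit:
send_rows:
  plan:
    - [[0,0,0.0008],[0,0,0],-1]
    - [[0,0,0.0014],[0,0,0],-1]
    - [[0,0,0.002],[0,0,0],-1]
    - [[0,0,0.0026],[0,0,0],-1]
    - [[0,0,0.0032],[0,0,0],-1]

```text
clock: 7.47
eef_pos: [489.9, -118.2, 74.8]
tcp_rot: [-3.14, 0.002, 0.15]
contact_force: [1.1, -0.1, -0.3]
opening: -0.002
```

Emit:
send_rows:
  plan:
    - [[0,0,0.0008],[0,0,0],-1]
    - [[0,0,0.0014],[0,0,0],-1]
    - [[0,0,0.002],[0,0,0],-1]
    - [[0,0,0.0026],[0,0,0],-1]
    - [[0,0,0.0032],[0,0,0],-1]

```text
clock: 7.88
eef_pos: [489.9, -118.2, 71.4]
tcp_rot: [-3.14, 0.002, 0.15]
contact_force: [0.7, 0.2, 0.9]
opening: 0.002
```

Emit:
send_rows:
  plan:
    - [[0,0,0.0006],[0,0,0],-1]
    - [[0,0,0.0011],[0,0,0],-1]
    - [[0,0,0.0016],[0,0,0],-1]
    - [[0,0,0.002],[0,0,0],-1]
    - [[0,0,0.002],[0,0,0],-1]

```text
clock: 8.3
eef_pos: [490.1, -118.2, 70.6]
tcp_rot: [-3.14, 0.002, 0.15]
contact_force: [-4.6, 0.7, 19.2]
opening: 0.001
```

Emit:
send_rows:
  plan:
    - [[0,0,-0.005],[0,0,0],-1]
    - [[0,0,-0.015],[0,0,0],-1]
    - [[0,0,-0.03],[0,0,-0.1],-1]
    - [[0.006,0.008,-0.04],[0,0,-0.22],-1]
    - [[0.012,0.016,-0.045],[0,0,-0.34],-1]

```text
clock: 8.72
eef_pos: [505.1, -132.4, 117.4]
tcp_rot: [-3.141, 0.0, 0.496]
contact_force: [0.8, -0.6, 0.4]
opening: -0.003
```

```bash
python3 - <<'E'
from h import *
xy,y=pad(0);print(xy);goto([*xy,105],y); print(status.sense()['eef_pos'])
c=viewer.grab_frame("scene");c=cv2.resize(c[180:290,310:450],None,fx=4,fy=4); cv2.imwrite("pics/s6.png",c[:,:,::-1])
E
```

```text
[ 549.61132629 -191.21556645]
shift [0.0111 0.0729 0.0124] turn [-0.001 -0.    -0.703] q [-0.26  0.37  1.96  0.    0.8  -0.76] F [ 0.8 -0.6  0.4]
[ 505.09555546 -132.36601374  117.39716016]
```

View pics/s6.png

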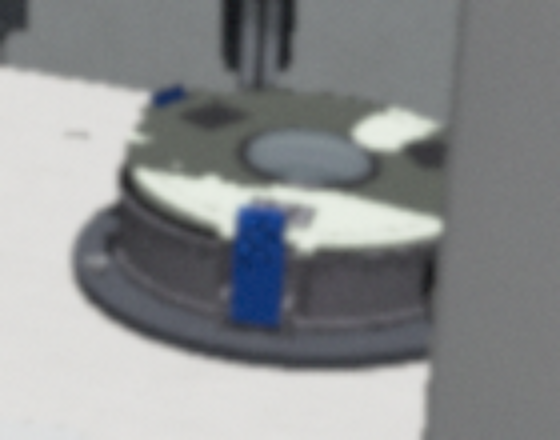

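Clip b is now over the lid's edge: the blue nose at about (262,215) overlaps the rim. The left side, at clip a, is still high. Next is pad a.

Emit:
send_rows:
  plan:
    - [[0.002,0.015,0],[0,0,-0.12],-1]
    - [[0.004,0.03,0],[0,0,-0.24],-1]
    - [[0.007,0.045,0],[0,0,-0.36],-1]
    - [[0.009,0.06,0.004],[0,0,-0.48],-1]
    - [[0.0111,0.073,0.01],[0,0,-0.6],-1]

```text
clock: 9.18
eef_pos: [553.2, -193.0, 108.8]
tcp_rot: [3.138, -0.001, 1.108]
contact_force: [0.3, -0.9, 0.2]
opening: 0.001
```

```bash
python3 - <<'E'
from h import *
xy,y=pad(0);goto([*xy,93],y); print(status.sense()['eef_pos'])
E
```

```text
shift [-0.     -0.0041  0.0158] turn [ 0.004 -0.001 -0.091] q [-0.34  0.46  1.83  0.    0.84 -1.45] F [ 0.3 -0.9  0.2]
[ 553.18370995 -193.0063594   108.82383239]
```

Emit:
send_rows:
  plan:
    - [[0,-0.003,0.004],[0.004,0,-0.091],-1]
    - [[0,-0.004,0.009],[0.004,0,-0.091],-1]
    - [[0,-0.004,0.0145],[0.004,0,-0.091],-1]
    - [[0,-0.004,0.0145],[0.004,0,-0.091],-1]
    - [[0,-0.004,0.0145],[0.004,0,-0.091],-1]

```text
clock: 9.6
eef_pos: [549.1, -190.8, 94.0]
tcp_rot: [-3.141, -0.001, 1.196]
contact_force: [-0.5, -0.8, 0.2]
opening: 0.001
```

```bash
python3 - <<'E'
from h import *
im=viewer.grab_frame("wrist"); cv2.imwrite("pics/w7.png",im[:,:,::-1])
xy,y=pad(0);goto([*xy,82],y); print(status.sense()['eef_pos'])
E
```

```text
shift [-0.0003  0.0003  0.0123] turn [-0.    -0.001 -0.002] q [-0.34  0.48  1.85  0.    0.81 -1.53] F [ 0.5  0.6 -0.4]
[ 549.47349226 -190.8837193    94.29036108]
```

View pics/w7.png

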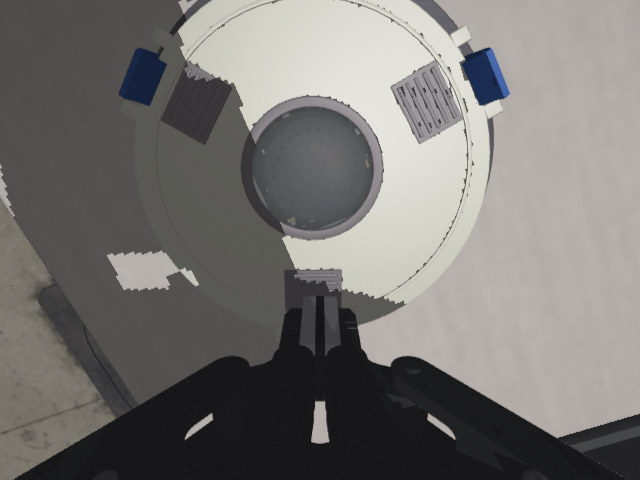

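Emit:
send_rows:
  plan:
    - [[-0.001,0,0.0025],[0,0,0],-1]
    - [[-0.001,0,0.005],[0,0,0],-1]
    - [[-0.001,0,0.0075],[0,0,0],-1]
    - [[-0.001,0,0.0095],[0,0,0],-1]
    - [[-0.001,0,0.0115],[0,0,0],-1]

```text
clock: 10.07
eef_pos: [549.1, -191.8, 82.6]
tcp_rot: [-3.141, -0.001, 1.197]
contact_force: [-0.1, 0.0, 0.6]
opening: -0.001
```

Emit:
send_rows:
  plan:
    - [[0,0,0.001],[0,0,0],-1]
    - [[0,0,0.002],[0,0,0],-1]
    - [[0,0,0.003],[0,0,0],-1]
    - [[0,0,0.0038],[0,0,0],-1]
    - [[0,0,0.0045],[0,0,0],-1]

```text
clock: 10.48
eef_pos: [549.1, -191.8, 78.0]
tcp_rot: [-3.141, -0.001, 1.197]
contact_force: [-0.9, 0.4, -0.2]
opening: -0.001
```

Emit:
send_rows:
  plan:
    - [[0,0,0.0008],[0,0,0],-1]
    - [[0,0,0.0014],[0,0,0],-1]
    - [[0,0,0.002],[0,0,0],-1]
    - [[0,0,0.0026],[0,0,0],-1]
    - [[0,0,0.0032],[0,0,0],-1]

```text
clock: 10.9
eef_pos: [549.3, -191.9, 75.2]
tcp_rot: [3.141, -0.001, 1.197]
contact_force: [0.7, 0.2, 0.0]
opening: 0.002
```

Emit:
send_rows:
  plan:
    - [[0,0,0.0008],[0,0,0],-1]
    - [[0,0,0.0014],[0,0,0],-1]
    - [[0,0,0.002],[0,0,0],-1]
    - [[0,0,0.0026],[0,0,0],-1]
    - [[0,0,0.0032],[0,0,0],-1]

```text
clock: 11.32
eef_pos: [549.3, -191.8, 71.8]
tcp_rot: [3.142, -0.001, 1.196]
contact_force: [0.3, 0.0, -0.7]
opening: -0.001
```

Emit:
send_rows:
  plan:
    - [[0,0,0.0008],[0,0,0],-1]
    - [[0,0,0.0014],[0,0,0],-1]
    - [[0,0,0.002],[0,0,0],-1]
    - [[0,0,0.0025],[0,0,0],-1]
    - [[0,0,0.0025],[0,0,0],-1]

```text
clock: 11.73
eef_pos: [549.2, -191.8, 70.0]
tcp_rot: [-3.142, -0.001, 1.196]
contact_force: [-2.7, 1.4, 8.4]
opening: -0.002
```

Emit:
send_rows:
  plan:
    - [[0,0,0.0006],[0,0,0],-1]
    - [[0,0,0.001],[0,0,0],-1]
    - [[0,0,0.0015],[0,0,0],-1]
    - [[0,0,0.0018],[0,0,0],-1]
    - [[0,0,0.0018],[0,0,0],-1]

```text
clock: 12.15
eef_pos: [549.3, -191.8, 69.7]
tcp_rot: [3.142, -0.001, 1.196]
contact_force: [-5.7, 1.3, 20.6]
opening: -0.001
```

Emit:
send_rows:
  plan:
    - [[0,0,-0.005],[0,0,0],-1]
    - [[0,0,-0.015],[0,0,0],-1]
    - [[0,-0.005,-0.03],[0,0,0],-1]
    - [[0,-0.02,-0.05],[0,0,0],-1]
    - [[0,-0.04,-0.08],[0,0,0],-1]

```text
clock: 12.57
eef_pos: [511.5, -177.1, 149.3]
tcp_rot: [-3.14, -0.0, 1.196]
contact_force: [-0.5, -0.1, 0.1]
opening: -0.003
```

```bash
python3 - <<'E'
from h import *
im=viewer.grab_frame("wrist"); cv2.imwrite("pics/w8.png",im[:,:,::-1])
c=viewer.grab_frame("scene");c=cv2.resize(c[180:290,310:450],None,fx=4,fy=4); cv2.imwrite("pics/s8.png",c[:,:,::-1])
print(status.sense()['eef_pos'])
E
```

```text
[ 511.87120035 -177.13143794  153.59527087]
```

View pics/w8.png

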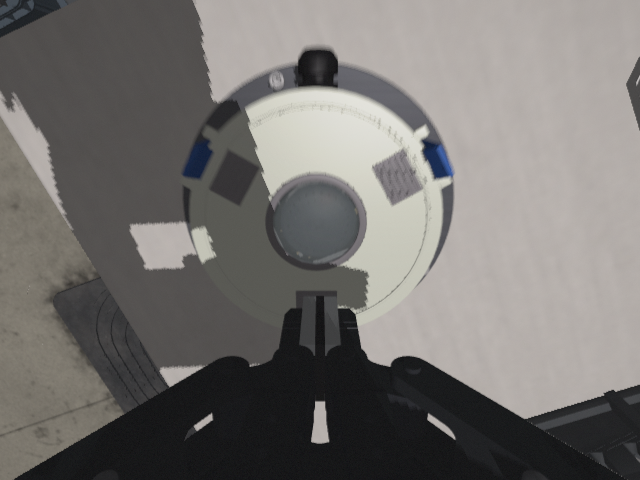

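View pics/s8.png

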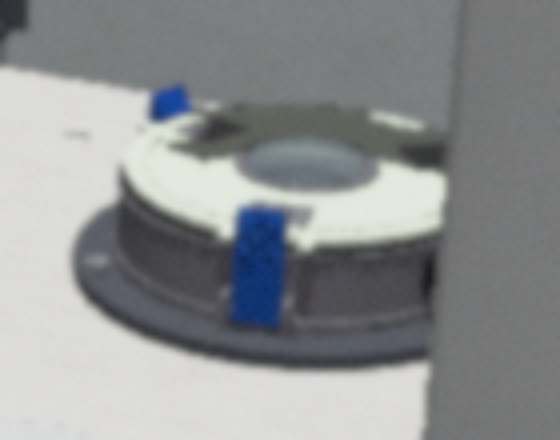

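```bash
python3 - <<'E'
import cv2,numpy as np
im=cv2.imread("pics/w8.png")
a=im[110:210,160:270]; b=im[110:210,380:490]
a=np.clip(a.astype(float)*2,0,255).astype(np.uint8)
cv2.imwrite("pics/z8.png",cv2.resize(np.hstack([a,b]),None,fx=3.5,fy=3.5))
E
```

```text
(no output)
```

View pics/z8.png

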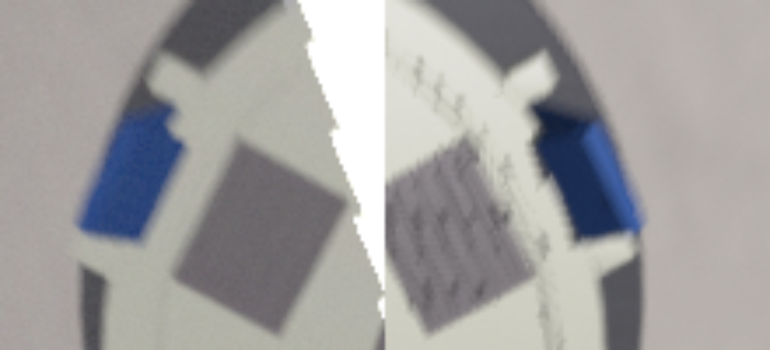

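```bash
python3 - <<'E'
from h import *
xy,y=pad(-1);goto([*xy,120],y)
E
```

```text
shift [-0.0463 -0.0407  0.0334] turn [ 4.00e-03  1.00e-03 -1.05e+00] q [-0.34  0.34  1.9   0.    0.89 -1.53] F [-0.1 -1.1  0.5]
```

Emit:
send_rows:
  plan:
    - [[-0.009,-0.008,0],[0,0,-0.12],-1]
    - [[-0.018,-0.016,0],[0,0,-0.24],-1]
    - [[-0.027,-0.024,0],[0,0,-0.36],-1]
    - [[-0.036,-0.032,0.006],[0,0,-0.48],-1]
    - [[-0.046,-0.041,0.015],[0,0,-0.6],-1]

```text
clock: 13.08
eef_pos: [457.6, -205.6, 139.0]
tcp_rot: [3.136, 0.003, 1.803]
contact_force: [-0.1, -0.8, 0.3]
opening: -0.003
```

```bash
python3 - <<'E'
from h import *
xy,y=pad(-1);goto([*xy,95],y)
E
```

```text
shift [ 0.0005 -0.0006  0.044 ] turn [ 0.005  0.004 -0.443] q [-0.43  0.31  2.    0.    0.83 -2.23] F [-0.1 -0.8  0.3]
```

Emit:
send_rows:
  plan:
    - [[0,-0.001,0.008],[0.005,0.004,-0.12],-1]
    - [[0,-0.001,0.018],[0.005,0.004,-0.24],-1]
    - [[0,-0.001,0.03],[0.005,0.004,-0.36],-1]
    - [[0,-0.001,0.04],[0.005,0.004,-0.443],-1]
    - [[0,-0.001,0.044],[0.005,0.004,-0.443],-1]

```text
clock: 13.5
eef_pos: [456.5, -205.8, 93.7]
tcp_rot: [-3.141, -0.001, 2.249]
contact_force: [-0.1, 0.1, -0.1]
opening: -0.002
```

```bash
python3 - <<'E'
from h import *
xy,y=pad(-1);goto([*xy,73],y)
im=viewer.grab_frame("wrist"); cv2.imwrite("pics/w9.png",im[:,:,::-1])
E
```

```text
shift [-0.0001  0.0008  0.0207] turn [-0.001 -0.001  0.003] q [-0.43  0.39  2.02 -0.    0.74 -2.68] F [-0.1  0.1 -0.1]
```

View pics/w9.png

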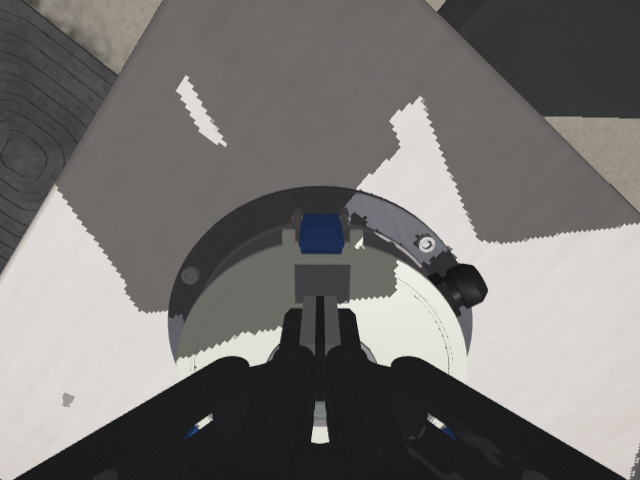

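Emit:
send_rows:
  plan:
    - [[0,0.001,0.004],[0,0,0],-1]
    - [[0,0.001,0.008],[0,0,0],-1]
    - [[0,0.001,0.012],[0,0,0],-1]
    - [[0,0.001,0.016],[0,0,0],-1]
    - [[0,0.001,0.019],[0,0,0],-1]

```text
clock: 13.97
eef_pos: [457.2, -205.1, 74.3]
tcp_rot: [-3.141, -0.001, 2.244]
contact_force: [0.2, -0.6, 1.3]
opening: -0.001
```

Emit:
send_rows:
  plan:
    - [[0,0,0.001],[0,0,0],-1]
    - [[0,0,0.002],[0,0,0],-1]
    - [[0,0,0.003],[0,0,0],-1]
    - [[0,0,0.0035],[0,0,0],-1]
    - [[0,0,0.004],[0,0,0],-1]

```text
clock: 14.38
eef_pos: [457.3, -205.1, 70.4]
tcp_rot: [-3.141, -0.001, 2.243]
contact_force: [0.6, -0.3, 0.3]
opening: -0.001
```

Emit:
send_rows:
  plan:
    - [[0,0,-0.015],[0,0,0],-1]
    - [[0,0,-0.04],[0,0,0],-1]
    - [[0,0,-0.07],[0,0,0],-1]
    - [[0,0,-0.1],[0,0,0],-1]
    - [[0,0,-0.13],[0,0,0],-1]

```text
clock: 14.8
eef_pos: [457.1, -205.0, 201.7]
tcp_rot: [-3.141, -0.001, 2.243]
contact_force: [0.6, -0.7, 0.4]
opening: -0.001
```

Emit:
send_rows:
  plan:
    - [[0,0.005,-0.01],[0,0,0],-1]
    - [[0,0.01,-0.02],[0,0,0],-1]
    - [[0,0.01,-0.02],[0,0,0],-1]
    - [[0,0.01,-0.02],[0,0,0],-1]
    - [[0,0.01,-0.02],[0,0,0],-1]

```text
clock: 15.22
eef_pos: [464.3, -198.5, 220.5]
tcp_rot: [-3.139, -0.003, 2.244]
contact_force: [0.2, 1.0, -0.1]
opening: -0.001
```

```bash
python3 - <<'E'
from h import *
im=viewer.grab_frame("wrist"); cv2.imwrite("pics/w10.png",im[:,:,::-1])
t=viewer.grab_frame("top"); cv2.imwrite("pics/t10.png",t[:,:,::-1])
c=viewer.grab_frame("scene"); cv2.imwrite("pics/s10.png",c[:,:,::-1])
s=status.sense();print(s['eef_pos'],s['contact_force'])
a=cv2.imread("pics/scene0.png").astype(int)
print(np.abs(a[140:480,:320]-c[140:480,:320,::-1]).max())
E
```

```text
[ 464.27870087 -198.5930109   220.4985057 ] [0.13858483 0.43687512 0.42050385]
24
```

View pics/w10.png

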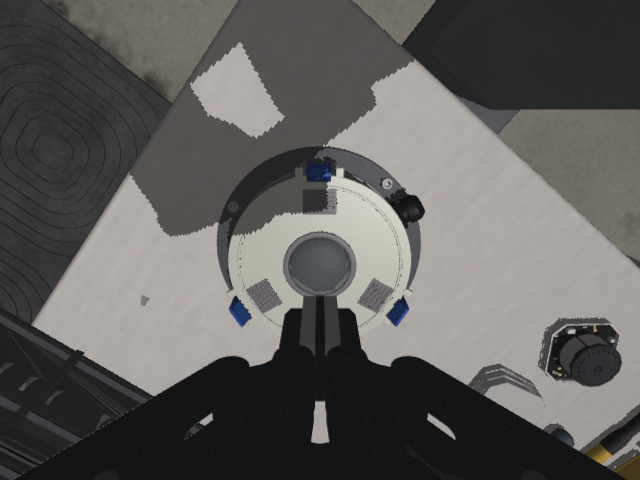

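View pics/s10.png

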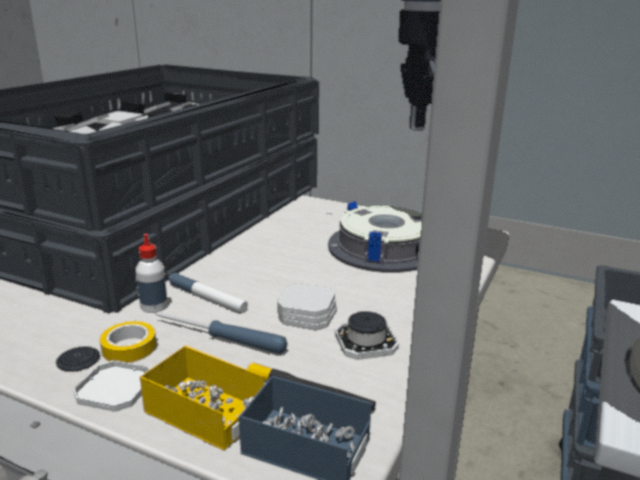

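The wrist picture shows all three clips over the lid's edge, at (319,173), (240,311) and (398,311). In the scene picture the lid looks level and nothing else has moved, so I'm handing in.

```bash
python3 -c "
from rig import job
print(job.sign_off())"
```

```text
the job is handed in; nothing more can be done
None
```

The lid is shut on all three clips, and I handed the job in at about 15 s with the arm clear. I pressed pad c, then b, then a with the closed fingertips, lowering slowly until each pad met a firm stop. The readings at the stops were about 24, 19 and 21 N.

**Last checks:**
- **Clips:** the wrist and scene pictures show all three clips over the edge and the lid level.
- **Height at pad c:** I lowered the fingertips there again and met no contact down to about 48.4 mm. The pad is therefore at or near its shut height of 48 mm. I did not re-check a or b this way after the last press; at their own presses their stops were at about 47.7 mm (a) and 48.6 mm (b).
- **Bystanders:** the part of the scene picture with the marker and screwdriver shows no change from the start. The puck looked unmoved by eye.

**Disagreements:**
- **Pad position:** pads b and a sat about 2–3 mm to one side of the fingertips in the wrist pictures, because the lid had shifted a little. I moved over 1 mm for a and left b as it was; both presses still landed on the pads.
- **Clip a:** the force readings caught no snap peak, because they come only at the end of each call. I judged that clip by its firm stop and the pictures.

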